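Reverse the tube stub in the sloping welding cradle

TASK

The steel tube stub lies in the sloping welding cradle with its thin round spigot at the upper end. Lift it out, turn it end for end, and lay it back in both saddles the other way round, with the spigot at the bottom and its end resting against the stop plate; then let go. Do not drop the tube, strike nothing against the two upright clamp posts beside the cradle, and leave the other things on the bench where they are.

Things in the scene. Friction and masses are not known exactly. Their poses are not given: they have to be found in the camera images.
- tube_mid (a point): Middle of the loose grey steel tube stub, on its centre line. The stub is 180 mm long, about 0.4 kg: 30 x 30 mm square tube for 145 mm, open at its end, then a round spigot 20 mm across and 35 mm long. x points along it to the spigot (tube end at x = -90, spigot from +55 to +90 mm); y and z are square to its flat sides. It starts in the cradle, spigot uppermost, flat sides square to the bed.
- spigot_end (a point): Centre of the end face of the stub's round spigot; axes as tube_mid.
- bed: Sloping bed of the fixed steel welding cradle (base plate 220 x 190 x 10 mm). Origin: where the stub's middle lies when it is fully home, 125 mm above the bench. x points up the slope (30 degrees), y is level across the bed, z is square to the bed, upward. The 40 mm wide rail under the saddles has its top at z = -41 mm. The stub may or may not slide down by itself.
- saddle_high (a point): Middle of the floor of the upper U saddle, at x = +38, z = -15 mm of the bed. Saddle: 14 mm long, upright cheeks 35 mm apart inside up to z = -1 mm of the bed, then lips that flare to about 58 mm apart at z = +13 mm; 66 mm wide outside. Axes as bed.
- saddle_low (a point): Middle of the floor of the lower, like saddle, at x = -38 mm of the bed. Between the saddles 62 mm of the stub's length are free, with nothing beside the stub. Axes as bed.
- stop_face (a point): Stop plate across the lower end of the bed, 50 mm wide, 8 mm thick: the point on its face, on the stub's centre line, at x = -90 mm of the bed. Its top is at z = +13 mm. Axes as bed.
- post_high_top (a point): Top centre of the taller upright clamp post (16 mm steel stud with a 25 mm round nut near the top), fixed on the base plate beside the upper half of the cradle: 78 mm to the side of the centre line, top 185 mm above the bench.
- post_low_top (a point): Top centre of the shorter, otherwise like clamp post, fixed beside the lower half on the other side: 78 mm from the centre line, top 135 mm above the bench. A stub turned in place, or lifted less than about 55 mm square to the bed, strikes the posts.
- post_high: The taller clamp post; origin at its foot on the base plate, z up.
- post_low: The shorter clamp post; origin at its foot on the base plate, z up.
- tube: The same loose stub as tube_mid, same origin and axes.
- spray_can: Bystander: standing spray can, 67 mm across, 225 mm tall, origin under its centre. Leave it.
- tape: Bystander: yellow tape measure, 31 x 70 x 55 mm, origin under its centre. Leave it.
- flange_part: Bystander: round steel flange 98 mm across, 26 mm high, origin under its centre. Leave it.
- angle_offcut: Bystander: offcut of angle iron, 40 x 100 x 40 mm, origin under its centre. Leave it.
Things that resemble listed ones, but are neither listed nor needed, are in the scene too. Of the things that look like the tube, the largest one is meant.

How it is judged:
By the outcome, as a careful person would: the job done as asked, in the order asked, and still so for the second after the job is handed in, with the robot touching nothing.
It also fails if it takes over 45 s, if anything falls off the work surface, if the arm or the gripper's body presses on something with over 40 N, if the wrist force passes 120 N, or if a joint passes its speed limit or range.

ROBOT

A 6-joint arm with a two-finger parallel gripper is mounted at the origin on the work surface; the furniture and walls round the work are solid. World frame = base frame: x ahead of the robot, y to its left, z up, the work surface at z = 0. Lengths are in m, angles in degrees, forces in N, time in s.
With the tool pointing down it reaches from about 0.325 to 0.9 m from the base axis. Payload 6.1 kg.
Tool frame: the origin (TCP) lies midway between the tips of the shut fingers; the grasp point (between the pads) lies 19 mm behind it; y points along the fingers, z is the direction in which the jaws open and shut, and the axes are right-handed (so a half turn about y gives the same grasp; the last joint's range is limited). The gripper opens to 85 mm and grips with 20 to 120 N. Pads are 22 mm wide; open, the fingers measure 114 mm over their backs; the gripper's body (76 mm by 85 mm) begins 54 mm behind the grasp point. The pads swing forward as they close: fully open they stand 13 mm farther back than shut.
Start: joints at [-80.85, 12.628, 87.462, -0, 79.91, -7.225], TCP at [0.176, -0.6, 0.231] pointing down, gripper open.
Joint ranges: [-170.65, 170.65], [-52.31, 119.04], [5.05, 147.46], [-71.25, 251.25], [11.57, 151.72], [-153.62, 153.62]. Speed limits (degrees/s): [147.25, 147.25, 172.46, 180, 180, 180].

INTERFACE

Orientations are given as a 3x3 rotation matrix whose columns are the frame's x, y, z axes.
In Python, from workcell import status, imaging, r gives the robot as it stands. The module is installed in compiled form; this text tells all that it offers.
- The arm moves only by the shell command python3 -m jog 'ROWS'. ROWS is JSON, one flat list of numbers, 5 for each row, row after row: the shift along the tool's x, y, z in m, then the turn about the tool's y in degrees, then the opening, from 0 (shut) to 1 (fully open). In form: [dx, dy, dz, turn, fingers, dx, dy, dz, turn, fingers, ...]. A call has 1 to 5 rows; each row is the pose to reach, as a shift and turn from the pose commanded when the call began, along the tool's axes at that moment; what a row does not reach only later rows make up. A row lasts 1/8 s, in which the tool goes at most 62.5 mm and 10.7 degrees, less where a joint would pass 70% of its speed; a pose out of reach is approached as far as the arm can. A call with a gripper value outside its range is refused whole. The fingers move at their own pace and stop on an object; the grip force is fixed at half the most. Time passes only in rows, so rows that repeat a pose let the fingers close. It gives the time, the measured TCP pose, the force and the opening at its end, in the units of the state.
- status.observe(): the state, without advancing time (a new reading comes with each control period).
- imaging.get_image(name): name is "scene" or "top" or "wrist"; returns a dict with "img" (400x640x3 uint8, red, green, blue), "fovy" (degrees; the focal length in pixels is half the picture's height over the tangent of half this angle, whatever the lens; pixels are square), "cx", "cy" (the principal point, pixels), "R" (3x3) and "t" (3): a world point X has camera coordinates R X + t. Camera axes: x right, y down, z forward; pixel columns grow to the right and rows downward; lengths in m; the calibration is good to about 2 mm. A picture is of the moment at which its call begins. There is no depth.
- r.job_done(): hands the job in, once; it reports no verdict.
The state is a dict: "time_s": time; "joint_pos": joint angles; "qvel": joint speeds; "joint_efforts": joint torques, N m; "tcp_pos": TCP position; "ee_rot": TCP orientation; "wrist_force": force on the tool from outside, world axes, zero at the start; "torque": the same for the moment, N m; "width": finger opening in m.
Only numpy, scipy, OpenCV 4.12 (cv2) and the standard library are available. Lean on these libraries where they do the work, as an engineer would, in place of code of your own. Each camera call takes 0.05 s, during which the arm holds its last target. There are 200 camera calls.

## Working session

There is one attempt and no reset: what is moved stays moved. The work goes in short steps, Python scripts to look and compute and a shell command to move; the robot and the scene stay as the last step left them, time stands still between calls to the robot, and variables do not carry over. Pictures are saved under pics/ and viewed, on a budget of 10 in all, crops included, one or two more only if the job needs it, and the job is handed in when it is done.

```bash
mkdir -p pics
python3 - <<'E'
from workcell import status, imaging, r
import cv2,numpy as np
s=status.observe()
for k,v in s.items(): print(k,np.round(v,4).tolist())
ims=[]
for n in ["scene","top","wrist"]:
    d=imaging.get_image(n); np.savez(f"pics/{n}0.npz",**d)
    print(n,d["fovy"],d["cx"],d["cy"],np.round(d["R"],3).tolist(),np.round(d["t"],3).tolist())
    cv2.imwrite(f"pics/{n}0.png",d["img"][...,::-1])
E
```

```text
time_s 0.0
joint_pos [-80.8492, 12.6762, 87.5252, 0.0011, 79.9118, -7.2259]
qvel [0.0693, 0.0128, -0.0415, 0.0989, -0.0312, -0.0682]
joint_efforts [0.0001, -49.6904, -38.9393, -0.0002, 0.0111, -0.0]
tcp_pos [0.1761, -0.599, 0.2302]
ee_rot [[-0.9594, -0.0003, 0.2819], [-0.2819, 0.002, -0.9594], [-0.0003, -1.0, -0.002]]
wrist_force [0.3646, 0.5934, 0.1403]
torque [-0.0134, -0.0098, -0.0033]
width 0.0853
scene 48.682296210146006 324.88466149751946 203.6059807633853 [[-0.488, -0.873, -0.011], [-0.52, 0.3, -0.8], [0.702, -0.385, -0.6]] [0.186, 0.294, 1.229]
top 49.30960943698079 327.8549014416455 209.8593381287873 [[-0.013, -1.0, 0.005], [-0.992, 0.012, -0.127], [0.127, -0.007, -0.992]] [-0.006, 0.405, 1.618]
wrist 64.79049356830235 316.882284642529 195.8246481094651 [[0.282, -0.96, -0.001], [-0.916, -0.269, 0.296], [-0.285, -0.082, -0.955]] [-0.623, -0.039, 0.379]
```

View pics/scene0.png

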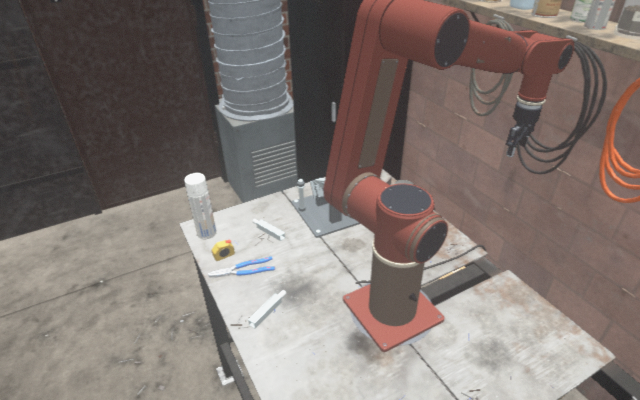

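View pics/top0.png

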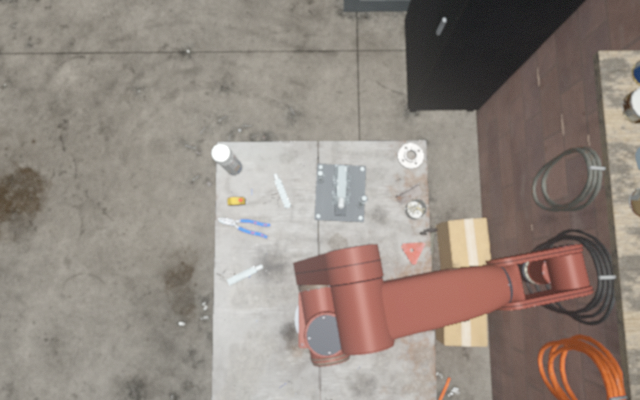

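The top view shows the cradle's grey base plate around (341,192), with the light tube on it running along the picture's vertical. A flange is at (410,155), the tape at (236,201) and the can at (226,158). Lookalike bars lie at (282,190) and (244,273). In the scene view the arm hides the cradle. I'll enlarge the top crop.

```bash
cat > h.py <<'E'
import numpy as np,cv2
def ray(d,u,v):
    f=200/np.tan(np.radians(float(d["fovy"])/2)); R=np.array(d["R"]);t=np.array(d["t"])
    return -R.T@t, R.T@np.array([(u-d["cx"])/f,(v-d["cy"])/f,1])
def onz(d,u,v,z):
    c,k=ray(d,u,v); return c+k*(z-c[2])/k[2]
def proj(d,X):
    f=200/np.tan(np.radians(float(d["fovy"])/2)); p=np.array(d["R"])@np.array(X)+np.array(d["t"])
    return np.array([d["cx"]+f*p[0]/p[2],d["cy"]+f*p[1]/p[2]])
E
python3 - <<'E'
from h import *
d=dict(np.load("pics/top0.npz")); im=d["img"][130:240,270:400,::-1]
cv2.imwrite("pics/topcrop.png",cv2.resize(im,None,fx=5,fy=5,interpolation=cv2.INTER_CUBIC))
for u,v,z in [(341,192,.01),(318,164,.01),(366,164,.01),(366,221,.01),(341,185,.125),(226,158,0),(282,190,0),(320,145,0)]: print(u,v,onz(d,u,v,z).round(3))
E
```

```text
341 192 [ 0.475 -0.063  0.01 ]
318 164 [0.586 0.024 0.01 ]
366 164 [ 0.583 -0.161  0.01 ]
366 221 [ 0.362 -0.156  0.01 ]
341 185 [ 0.481 -0.059  0.125]
226 158 [0.616 0.381 0.   ]
282 190 [0.487 0.164 0.   ]
320 145 [0.664 0.015 0.   ]
```

View pics/topcrop.png

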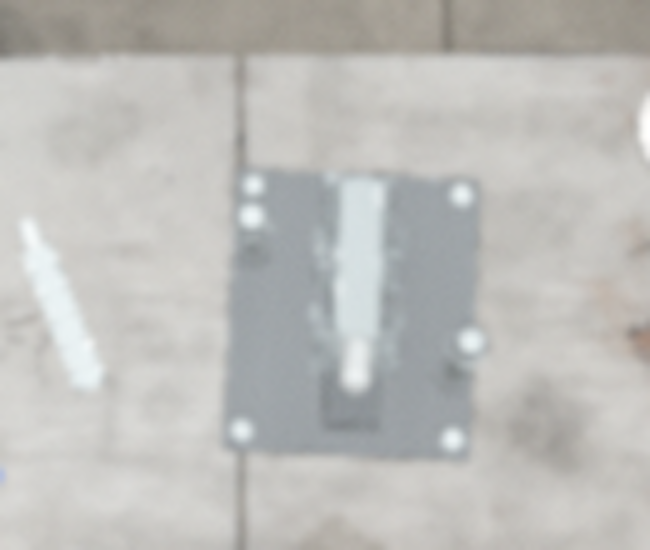

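Uphill, with the spigot at crop (355,385), points towards the robot (-x). The tall post is at crop (470,340) and the low post at (250,215). I'll move the wrist camera over the cradle.

```bash
python3 -m jog '[0,-0.06,0,0,1, -0.06,-0.11,-0.06,0,1, -0.1,-0.15,-0.1,0,1, -0.14,-0.17,-0.14,4,1, -0.18,-0.17,-0.18,8,1]'; python3 -m jog '[-0.04,0,-0.04,4,1, -0.08,0,-0.08,8,1, -0.12,0,-0.12,8,1, -0.16,0,-0.16,8,1, -0.2,0,-0.2,8,1]'
```

```text
time_s: 0.78
tcp_pos: [0.2841, -0.4021, 0.3975]
ee_rot: [[-0.99, 0.001, 0.143], [-0.143, -0.002, -0.99], [-0.001, -1.0, 0.003]]
wrist_force: [0.4, -0.1, 0.8]
width: 0.0857
time_s: 1.4
tcp_pos: [0.4529, -0.1745, 0.3956]
ee_rot: [[-1.0, 0.0, 0.006], [-0.006, -0.0, -1.0], [-0.0, -1.0, 0.0]]
wrist_force: [0.6, -0.7, 0.5]
width: 0.0854
```

```bash
python3 -m jog '[0.0,0,-0.03,0,1, 0.0,0,-0.06,0,1, 0.0,0,-0.09,0,1, 0,0,-0.09,0,1]'
python3 - <<'E'
from workcell import status, imaging
from h import *
s=status.observe(); print(s["tcp_pos"],np.round(s["ee_rot"],3).tolist())
for n in ["wrist","top","scene"]:
    d=imaging.get_image(n); np.savez(f"pics/{n}1.npz",**d)
    print(n,(-d["R"].T@d["t"]).round(3))
    cv2.imwrite(f"pics/{n}1.png",d["img"][...,::-1])
E
```

```text
time_s: 1.9
tcp_pos: [0.4515, -0.0847, 0.3957]
ee_rot: [[-1.0, 0.0, 0.009], [-0.009, 0.0, -1.0], [-0.0, -1.0, -0.0]]
wrist_force: [0.8, -0.3, -0.6]
width: 0.0854
[ 0.45149761 -0.08468678  0.39568636] [[-1.0, 0.0, 0.009], [-0.009, 0.0, -1.0], [-0.0, -1.0, -0.0]]
wrist [ 0.526 -0.083  0.538]
top [ 0.196 -0.     1.656]
scene [-0.619  0.547  0.975]
```

View pics/wrist1.png

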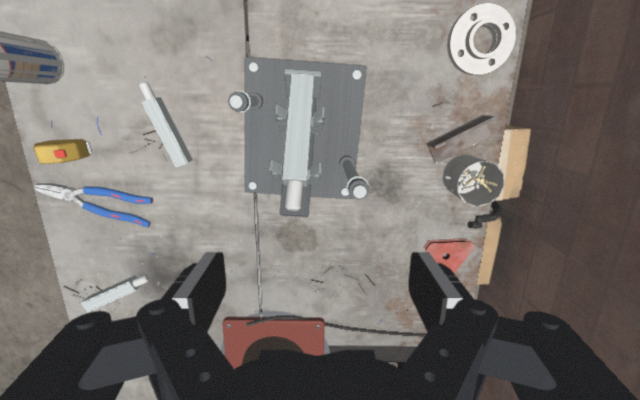

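The wrist view shows the cradle and tube. The square end is at about (302,72) against the stop and the spigot end at about (293,210). The low post is at (238,101), the tall post at (359,191), and the plate bolts at (253,67), (357,75) and (252,186). I'll enlarge it for edges.

Run:
```python
from h import *
d=dict(np.load("pics/wrist1.npz")); im=d["img"][50:225,225:385,::-1]
cv2.imwrite("pics/wcrop.png",cv2.resize(im,None,fx=3.4,fy=3.4,interpolation=cv2.INTER_CUBIC))
```

```text
(no output)
```

View pics/wcrop.png

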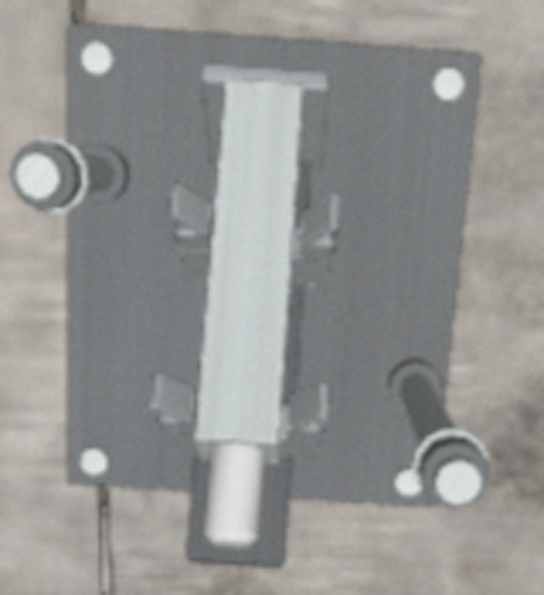

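The crop confirms the square end lies at the stop, with top-face corners (224,82), (301,82), (197,442) and (281,442) in crop pixels.

Run:
```python
from h import *
d=dict(np.load("pics/wrist1.npz"))
P=lambda u,v,z:onz(d,u/3.4+225,v/3.4+50,z)
a,b=P(224,82,.093),P(301,82,.093); c,e=P(197,442,.1655),P(281,442,.1655)
print(a,b,c,e); lo=(a+b)/2; hi=(c+e)/2; print(lo,hi,np.linalg.norm(hi-lo),np.linalg.norm(a-b),np.linalg.norm(c-e))
u=hi-lo; print("yaw",np.degrees(np.arctan2(u[1],u[0])))
s=P(232,545,.17-.0087); print("spigot bottom edge",s)
print("stop L/R",P(203,75,.125-.045+.011),P(327,80,.125-.045+.011))
B=[P(97,58,.014),P(449,84,.014),P(94,461,.014),P(408,483,.014)]
print("bolts",np.round(B,4)); print(np.mean(B,0)); 
for q in (B[2]-B[0],B[3]-B[1],): print(np.degrees(np.arctan2(q[1],q[0])),np.linalg.norm(q))
for q in (B[1]-B[0],B[3]-B[2],): print(np.degrees(np.arctan2(q[1],q[0])),np.linalg.norm(q))
print("posts",P(39,176,.135),P(459,482,.185))
d2=dict(np.load("pics/top1.npz"))
im=d2["img"][130:240,270:400,::-1]
```

```text
[ 0.55585869 -0.04881612  0.093     ] [ 0.55613422 -0.07873946  0.093     ] [ 0.4301272  -0.04291191  0.1655    ] [ 0.43040303 -0.0730478   0.1655    ]
[ 0.55599645 -0.06377779  0.093     ] [ 0.43026512 -0.05797986  0.1655    ] 0.14525231343583442 0.029924610043552024 0.03013715428389032
yaw 177.35975276202234
spigot bottom edge [ 0.38946289 -0.05463666  0.1613    ]
stop L/R [ 0.55846815 -0.04051725  0.091     ] [ 0.55709242 -0.08885851  0.091     ]
bolts [[ 0.5708  0.0149  0.014 ]
 [ 0.5612 -0.1457  0.014 ]
 [ 0.3808  0.026   0.014 ]
 [ 0.3706 -0.1337  0.014 ]]
[ 0.47084661 -0.05961881  0.014     ]
176.6607152301465 0.19039369763682365
176.4049733143307 0.19104581974609589
-93.41491701477534 0.1608644807924091
-93.64814276925043 0.16001392797956274
posts [0.52071964 0.01514412 0.135     ] [ 0.42177824 -0.13481617  0.185     ]
```

Everything agrees: the tube is home, the bed origin is about (0.4705, -0.060), uphill yaw is about 177°, and the face length comes out at 145.3 mm. I'll go above it, then down.

```bash
python3 -m jog '[-0.019,0.04,-0.0247,3.2,0.75, -0.019,0.08,-0.0247,3.2,0.75, -0.019,0.12,-0.0247,3.2,0.75, -0.019,0.16,-0.0247,3.2,0.75, -0.019,0.18,-0.0247,3.2,0.75]'; python3 -m jog '[0,0,0,0,0.75,0,0,0,0,0.75]'
```

```text
time_s: 2.68
tcp_pos: [0.469, -0.0621, 0.2127]
ee_rot: [[-0.999, -0.004, -0.051], [0.051, 0.001, -0.999], [0.004, -1.0, -0.001]]
wrist_force: [0.2, 0.3, -0.6]
width: 0.0642
time_s: 2.92
tcp_pos: [0.471, -0.0622, 0.2168]
ee_rot: [[-0.999, 0.001, -0.05], [0.05, -0.0, -0.999], [-0.001, -1.0, 0.0]]
wrist_force: [0.7, 0.6, 1.2]
width: 0.0639
```

```bash
python3 -m jog '[0,0.03,-0.002,0,0.75, 0,0.06,-0.002,0,0.75, 0,0.085,-0.002,0,0.75, 0,0.105,-0.002,0,0.75, 0,0.105,-0.002,0,0.75]'
python3 - <<'E'
from workcell import imaging
import cv2
cv2.imwrite("pics/w2.png",imaging.get_image("wrist")["img"][...,::-1])
E
```

```text
time_s: 3.55
tcp_pos: [0.4703, -0.0595, 0.1106]
ee_rot: [[-0.999, -0.001, -0.05], [0.05, 0.0, -0.999], [0.001, -1.0, -0.0]]
wrist_force: [0.2, -0.5, 0.1]
width: 0.0641
```

View pics/w2.png

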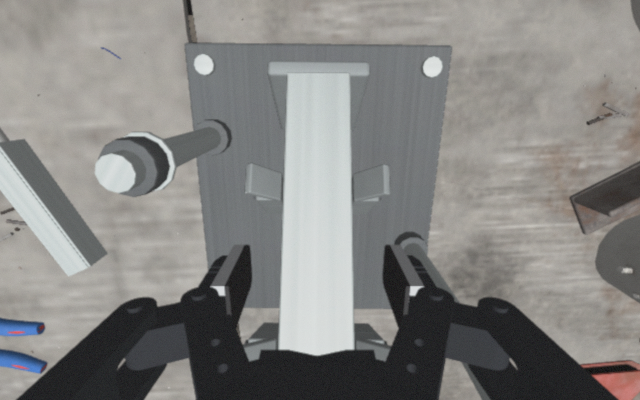

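Jaws straddle the tube evenly (tube centre u≈319, pads at 250 and 385). I'll close, and map the free bench area from the earlier picture.

```bash
python3 -m jog '[0,0,0,0,0, 0,0,0,0,0, 0,0,0,0,0, 0,0,0,0,0, 0,0,0,0,0]'
python3 - <<'E'
from h import *
d=dict(np.load("pics/wrist1.npz"))
for n,u,v in [("plier",152,199),("plier2",150,229),("bar",146,281),("bar2",85,305),("redL",425,243),("redB",440,285),("rbase",225,320),("rbase2",325,320),("barA",140,85),("barB",188,163),("angle",428,150),("bin",445,180),("plateBL",246,195),("plateBR",360,200)]: print(n,onz(d,u,v,0).round(3))
E
```

```text
time_s: 4.22
tcp_pos: [0.4715, -0.0596, 0.1123]
ee_rot: [[-0.999, 0.002, -0.049], [0.049, -0.001, -0.999], [-0.002, -1.0, 0.001]]
wrist_force: [-1.7, 1.5, 6.6]
width: 0.0295
plier [0.35  0.211 0.   ]
plier2 [0.292 0.223 0.   ]
bar [0.182 0.247 0.   ]
bar2 [0.126 0.378 0.   ]
redL [ 0.268 -0.289  0.   ]
redB [ 0.178 -0.328  0.   ]
rbase [0.092 0.1   0.   ]
rbase2 [ 0.094 -0.104  0.   ]
barA [0.543 0.202 0.   ]
barB [0.416 0.139 0.   ]
angle [ 0.443 -0.274  0.   ]
bin [ 0.39 -0.31  0.  ]
plateBL [0.359 0.042 0.   ]
plateBR [ 0.352 -0.163  0.   ]
```

Gripped at 29.5 mm. Lift straight up, well above the posts.

```bash
python3 -m jog '[0,-0.02,0,0,0, 0,-0.05,0,0,0, 0,-0.08,0,0,0, 0,-0.12,0,0,0, 0,-0.15,0,0,0]'; python3 -m jog '[0,0,0,0,0]'
python3 - <<'E'
from workcell import imaging
import cv2
cv2.imwrite("pics/s3.png",imaging.get_image("scene")["img"][...,::-1])
E
```

```text
time_s: 4.85
tcp_pos: [0.4704, -0.0593, 0.262]
ee_rot: [[-0.999, 0.001, -0.049], [0.049, -0.0, -0.999], [-0.001, -1.0, 0.0]]
wrist_force: [0.4, 0.1, -4.1]
width: 0.0289
time_s: 4.97
tcp_pos: [0.4718, -0.0597, 0.263]
ee_rot: [[-0.999, 0.005, -0.049], [0.049, -0.001, -0.999], [-0.005, -1.0, 0.001]]
wrist_force: [-0.1, 0.1, -3.9]
width: 0.0292
```

View pics/s3.png

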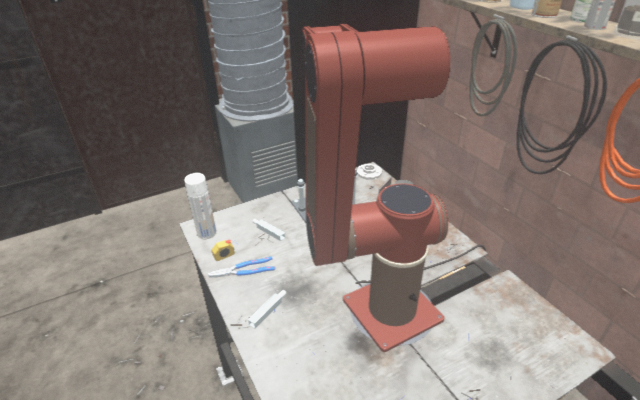

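Scene view: the arm hides the cradle, so it's no use here. The -3.9 N at the wrist confirms the tube is held. Next I move to the free bench area and make a quarter turn on the way.

```bash
python3 -m jog '[0.035,0,0.023,-10,0, 0.07,0,0.046,-20,0, 0.1,0,0.07,-30,0, 0.13,0,0.09,-40,0, 0.167,0,0.113,-50,0]'; python3 -m jog '[0,0,0,-10,0, 0,0,0,-20,0, 0,0,0,-30,0, 0,0,0,-40,0, 0,0,0,-40,0]'
```

```text
time_s: 5.65
tcp_pos: [0.2986, -0.1625, 0.2581]
ee_rot: [[-0.683, -0.003, 0.731], [-0.731, 0.002, -0.683], [0.0, -1.0, -0.004]]
wrist_force: [-0.8, 0.0, -3.6]
width: 0.0289
time_s: 6.28
tcp_pos: [0.2996, -0.1622, 0.2586]
ee_rot: [[-0.061, -0.003, 0.998], [-0.998, 0.002, -0.061], [-0.002, -1.0, -0.003]]
wrist_force: [-0.7, 1.0, -4.7]
width: 0.0289
```

```bash
python3 -m jog '[0,0.04,0,0,0, 0,0.08,0,0,0, 0,0.12,0,0,0, 0,0.16,0,0,0, 0,0.195,0,0,0]';python3 -m jog '[0,0.005,0,0,0, 0,0.01,0,0,0, 0,0.015,0,0,0, 0,0.02,0,0,0, 0,0.025,0,0,0]';python3 -m jog '[0,0.004,0,0,0, 0,0.008,0,0,0, 0,0.012,0,0,0, 0,0.016,0,0,0,0,0.016,0,0,0]'
```

```text
time_s: 6.9
tcp_pos: [0.2993, -0.1619, 0.0633]
ee_rot: [[-0.064, -0.002, 0.998], [-0.998, 0.001, -0.064], [-0.001, -1.0, -0.002]]
wrist_force: [-0.3, -0.3, -3.7]
width: 0.029
time_s: 7.52
tcp_pos: [0.3019, -0.1653, 0.0425]
ee_rot: [[-0.059, 0.003, 0.998], [-0.998, -0.005, -0.059], [0.005, -1.0, 0.003]]
wrist_force: [-4.2, -7.2, 13.8]
width: 0.0291
time_s: 8.15
tcp_pos: [0.3033, -0.1662, 0.0272]
ee_rot: [[-0.06, 0.006, 0.998], [-0.998, -0.006, -0.06], [0.006, -1.0, 0.006]]
wrist_force: [1.4, -5.3, 5.0]
width: 0.0294
```

The tube is pivoting gently, at about 10 N. Continue down.

```bash
python3 -m jog '[0,0.004,0,0,0, 0,0.008,0,0,0, 0,0.012,0,0,0, 0,0.016,0,0,0,0,0.016,0,0,0]';python3 -m jog '[0,0.002,0,0,0, 0,0.004,0,0,0, 0,0.006,0,0,0, 0,0.007,0,0,0]';python3 - <<'E'
from workcell import imaging
import cv2
cv2.imwrite("pics/w4.png",imaging.get_image("wrist")["img"][...,::-1])
E
```

```text
time_s: 8.78
tcp_pos: [0.3023, -0.1648, 0.0102]
ee_rot: [[-0.06, 0.004, 0.998], [-0.998, -0.003, -0.06], [0.003, -1.0, 0.004]]
wrist_force: [1.3, -3.0, 3.1]
width: 0.0293
time_s: 9.28
tcp_pos: [0.3003, -0.1629, 0.0016]
ee_rot: [[-0.06, -0.0, 0.998], [-0.998, 0.0, -0.06], [-0.0, -1.0, -0.0]]
wrist_force: [1.7, -5.6, 5.7]
width: 0.0293
```

View pics/w4.png

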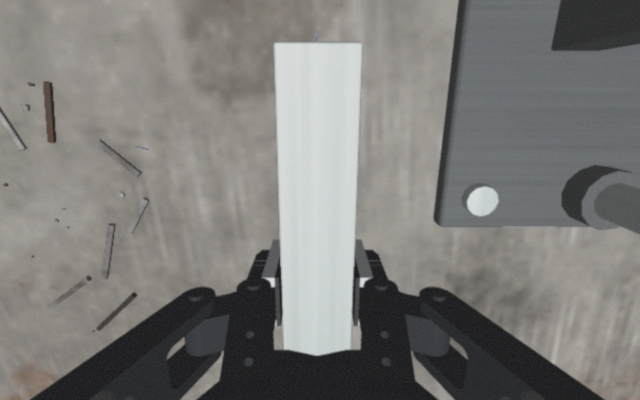

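The tube's open end is at row 42 (u 275–361), held centrally by the pads. I'll check its height from the apparent width and its slip from the end position.

Run:
```python
from workcell import imaging,status
from h import *
d=imaging.get_image("wrist"); np.savez("pics/w4.npz",**d); s=status.observe(); T=s["tcp_pos"];R=np.array(s["ee_rot"])
for z in (.026,.03,.034,.04):
    a,b=onz(d,275,42.5,z),onz(d,361,42.5,z); a2,b2=onz(d,279.5,200,z),onz(d,357,200,z)
    m=(a+b)/2-T; print(z,np.linalg.norm(a-b)*1e3,np.linalg.norm(a2-b2)*1e3,(R.T@m*1e3).round(1))
```

```text
0.026 29.347018299126592 30.570219754404114 [-94.3 -24.5  -0.8]
0.03 28.35426072970068 29.5360834496232 [-93.7 -28.5  -0.8]
0.034 27.36150316027482 28.50194714484222 [-93.  -32.5  -0.8]
0.04 25.87236680613595 26.95074268767081 [-92.1 -38.5  -0.9]
```

The tube is flat. The end offset matches the pivot geometry: once pivoted home, the tube middle should lie about 5 mm uphill of the TCP. Lift and return above the cradle with the second quarter turn.

```bash
python3 -m jog '[0,-0.03,0,0,0, 0,-0.08,0,0,0, 0,-0.13,0,0,0, 0,-0.18,0,0,0, 0,-0.25,0,0,0]';python3 -m jog '[0,-0.02,0,-10,0, 0,-0.02,0,-20,0, 0,-0.02,0,-30,0, 0,-0.02,0,-40,0, 0,-0.02,0,-50,0]'
```

```text
time_s: 10.0
tcp_pos: [0.2982, -0.1607, 0.2427]
ee_rot: [[-0.059, -0.006, 0.998], [-0.998, 0.005, -0.059], [-0.005, -1.0, -0.006]]
wrist_force: [0.5, -1.1, -2.8]
width: 0.0292
time_s: 10.62
tcp_pos: [0.2989, -0.1613, 0.2616]
ee_rot: [[0.731, -0.005, 0.682], [-0.682, 0.005, 0.731], [-0.007, -1.0, 0.0]]
wrist_force: [0.7, -0.1, -2.0]
width: 0.0292
```

```bash
python3 -m jog '[0,0,0,-10,0, 0,0,0,-20,0, 0,0,0,-30,0, 0,0,0,-40.6,0,0,0,0,-40.6,0]'
```

```text
time_s: 11.25
tcp_pos: [0.2992, -0.1616, 0.262]
ee_rot: [[0.999, -0.004, 0.05], [-0.05, 0.004, 0.999], [-0.004, -1.0, 0.004]]
wrist_force: [-0.3, 0.3, -3.4]
width: 0.0289
```

```bash
python3 -m jog '[0.04,0,0.027,0,0, 0.08,0,0.054,0,0, 0.12,0,0.08,0,0, 0.1647,0,0.1104,0,0, 0.1647,0,0.1104,0,0]'; python3 -m jog '[0,0,0,0,0]'
python3 - <<'E'
from workcell import imaging
import cv2,numpy as np
d=imaging.get_image("wrist");np.savez("pics/w5.npz",**d)
cv2.imwrite("pics/w5.png",d["img"][...,::-1])
E
```

```text
time_s: 11.88
tcp_pos: [0.471, -0.0582, 0.2618]
ee_rot: [[0.999, -0.005, 0.049], [-0.049, 0.002, 0.999], [-0.005, -1.0, 0.002]]
wrist_force: [-0.6, -0.7, -3.4]
width: 0.0291
time_s: 12.0
tcp_pos: [0.4692, -0.0602, 0.2627]
ee_rot: [[0.999, -0.004, 0.05], [-0.05, 0.001, 0.999], [-0.004, -1.0, 0.001]]
wrist_force: [-0.3, 0.1, -2.8]
width: 0.029
```

View pics/w5.png

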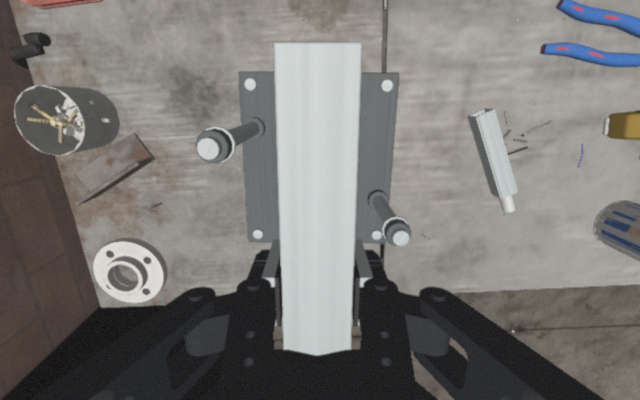

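The tube is still level in the hand, end at row 42, and lined up over the plate. Descend; contact with the upper saddle is expected at TCP z≈0.14.

```bash
python3 -m jog '[0,0.03,0,0,0, 0,0.06,0,0,0, 0,0.09,0,0,0, 0,0.112,0,0,0, 0,0.112,0,0,0]'; python3 -m jog '[0,0.003,0,0,0, 0,0.006,0,0,0, 0,0.009,0,0,0, 0,0.012,0,0,0, 0,0.015,0,0,0]'; python3 -m jog '[0,0.003,0,0,0, 0,0.006,0,0,0, 0,0.009,0,0,0, 0,0.009,0,0,0]'
```

```text
time_s: 12.68
tcp_pos: [0.4679, -0.061, 0.1506]
ee_rot: [[0.999, -0.004, 0.052], [-0.052, 0.001, 0.999], [-0.004, -1.0, 0.001]]
wrist_force: [0.5, 0.1, -3.9]
width: 0.0289
time_s: 13.3
tcp_pos: [0.4703, -0.0607, 0.1371]
ee_rot: [[0.999, 0.0, 0.049], [-0.049, 0.0, 0.999], [0.0, -1.0, 0.0]]
wrist_force: [0.3, -0.2, -3.0]
width: 0.0291
time_s: 13.8
tcp_pos: [0.4724, -0.0609, 0.1305]
ee_rot: [[0.999, 0.005, 0.049], [-0.049, -0.0, 0.999], [0.005, -1.0, -0.0]]
wrist_force: [0.5, 2.0, 7.1]
width: 0.029
```

```bash
python3 -m jog '[-0.002,0.003,0,0,0, -0.002,0.006,0,0,0, -0.002,0.009,0,0,0, -0.002,0.009,0,0,0]'; python3 -m jog '[0,0.003,0,0,0, 0,0.006,0,0,0, 0,0.006,0,0,0]'
python3 - <<'E'
from workcell import imaging
import cv2,numpy as np
d=imaging.get_image("wrist");np.savez("pics/w6.npz",**d)
cv2.imwrite("pics/w6.png",d["img"][...,::-1])
E
```

```text
time_s: 14.3
tcp_pos: [0.4739, -0.061, 0.1238]
ee_rot: [[0.999, 0.013, 0.05], [-0.05, -0.001, 0.999], [0.013, -1.0, -0.001]]
wrist_force: [8.5, 4.0, 10.8]
width: 0.0293
time_s: 14.68
tcp_pos: [0.4745, -0.0611, 0.1181]
ee_rot: [[0.999, 0.014, 0.05], [-0.05, -0.001, 0.999], [0.014, -1.0, -0.001]]
wrist_force: [10.4, 4.1, 11.0]
width: 0.0291
```

View pics/w6.png

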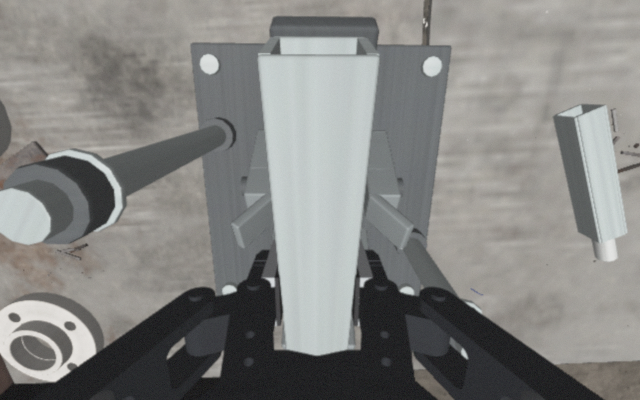

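The tube is pivoting as hoped: open end up at rows 38–55, and still between the saddle lips at (250,225) and (395,225). Keep lowering, with small uphill and lateral corrections.

```bash
python3 -m jog '[-0.002,0.002,0.001,0,0, -0.003,0.004,0.001,0,0, -0.003,0.006,0.001,0,0, -0.003,0.006,0.001,0,0]'; python3 -m jog '[0,0.002,0,0,0, 0,0.003,0,0,0,0,0.003,0,0,0]'
```

```text
time_s: 15.22
tcp_pos: [0.4741, -0.061, 0.1135]
ee_rot: [[0.999, 0.02, 0.05], [-0.05, -0.004, 0.999], [0.02, -1.0, -0.003]]
wrist_force: [14.4, 2.1, 11.5]
width: 0.0291
time_s: 15.6
tcp_pos: [0.4737, -0.061, 0.1103]
ee_rot: [[0.999, 0.018, 0.05], [-0.05, -0.003, 0.999], [0.019, -1.0, -0.003]]
wrist_force: [14.3, 1.0, 11.9]
width: 0.0292
```

```bash
python3 -m jog '[0,0.002,0,0,0, 0,0.003,0,0,0,0,0.003,0,0,0]';  python3 - <<'E'
from workcell import imaging
import cv2,numpy as np
d=imaging.get_image("wrist");np.savez("pics/w7.npz",**d)
cv2.imwrite("pics/w7.png",d["img"][...,::-1])
E
```

```text
time_s: 15.98
tcp_pos: [0.4732, -0.061, 0.1072]
ee_rot: [[0.999, 0.017, 0.05], [-0.049, -0.003, 0.999], [0.017, -1.0, -0.003]]
wrist_force: [12.3, 1.5, 14.2]
width: 0.029
```

View pics/w7.png

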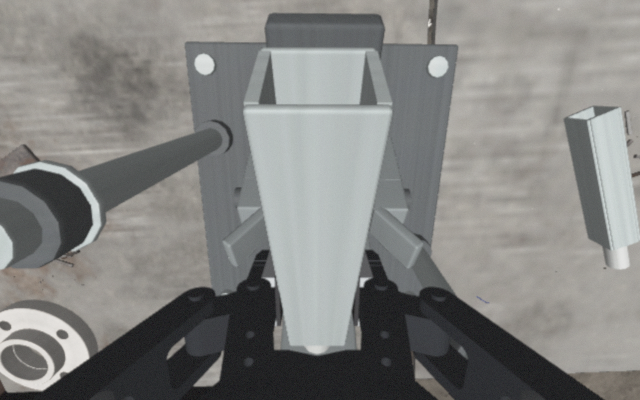

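The tube is tilted well down into the saddles, with end-face top edge corners (246,110) and (392,110) and bottom edge near row 48. I'll compute the tilt.

Run:
```python
from h import *
d=dict(np.load("pics/w7.npz"))
def pt(u1,u2,v,w=.03):
    f=200/np.tan(np.radians(float(d["fovy"])/2)); Z=f*w/(u2-u1)
    c,k=ray(d,(u1+u2)/2,v); return c+k*Z
a=pt(246,392,110); b=pt(265,378,48)
O=np.array([.4705,-.0598,.125]); y=np.radians(177.1); c,s=np.cos(np.pi/6),np.sin(np.pi/6)
h=np.array([np.cos(y),np.sin(y),0]); X=c*h+s*np.array([0,0,1]); Z=-s*h+c*np.array([0,0,1]); Y=np.cross(Z,X)
for p in (a,b): print(p.round(4),[round(float(q@(p-O))*1e3,1) for q in (X,Y,Z)])
# expected image rows of the end-top edge when seated, for offsets along x
def ex(off,dz=0): return [proj(d,O+X*(.09+off)+Y*yy+Z*(z+dz)).round(1).tolist() for z in (.015,-.015) for yy in (.015,-.015)]
for off in (0,.005,.01): print(off,ex(off))
for t in (0,5,10):  # tilt lacking, about a contact with upper saddle (bed 45,-15)
    r=np.radians(t); A=np.cos(r)*X-np.sin(r)*Z; B=np.sin(r)*X+np.cos(r)*Z
    p0=O+.045*X-.015*Z+A*(.045+.005)
    print("lack",t,[proj(d,p0+B*z+Y*yy).round(1).tolist() for z in (.03,0) for yy in (.015,-.015)])
```

```text
[ 0.3974 -0.0561  0.1816] [91.7, 0.0, 12.4]
[ 0.3829 -0.0547  0.1568] [91.9, -0.7, -16.3]
0 [[245.6, 124.3], [392.8, 124.5], [262.8, 57.5], [375.1, 57.6]]
0.005 [[241.2, 102.6], [397.4, 102.7], [260.3, 38.1], [377.8, 38.1]]
0.01 [[236.2, 78.0], [402.7, 78.1], [257.6, 16.8], [380.7, 16.8]]
lack 0 [[241.2, 102.6], [397.4, 102.7], [260.3, 38.1], [377.8, 38.1]]
lack 5 [[242.7, 79.1], [395.9, 79.2], [262.4, 32.1], [375.6, 32.1]]
lack 10 [[244.6, 58.0], [394.0, 58.1], [264.5, 28.0], [373.4, 28.0]]
```

This matches a fully tilted, seated tube about 3 mm short of the stop. I'll slide it down the slope under grip until the stop is felt.

```bash
python3 -m jog '[0.002,0.001,0,0,0, 0.004,0.002,0,0,0,0.006,0.003,0,0,0]'; python3 -m jog '[0.002,0.001,0,0,0, 0.004,0.002,0,0,0,0.004,0.002,0,0,0]'
```

```text
time_s: 16.4
tcp_pos: [0.4766, -0.0613, 0.1048]
ee_rot: [[0.999, 0.01, 0.049], [-0.049, -0.003, 0.999], [0.011, -1.0, -0.003]]
wrist_force: [-13.3, 2.2, 41.1]
width: 0.0295
time_s: 16.77
tcp_pos: [0.4766, -0.0614, 0.1046]
ee_rot: [[0.999, 0.001, 0.049], [-0.049, -0.003, 0.999], [0.001, -1.0, -0.003]]
wrist_force: [-35.4, 2.5, 64.1]
width: 0.0291
```

Firmly against the stop and seated in both saddles (-35/+64 N, TCP no longer moving). Relax the preload, then open.

```bash
python3 -m jog '[-0.003,-0.002,0,0,0, -0.006,-0.004,0,0,0,-0.006,-0.004,0,0,0]'; python3 -m jog '[0,0,0,0,0.4, 0,0,0,0,0.7, 0,0,0,0,0.7, 0,0,0,0,0.7]'
python3 - <<'E'
from workcell import imaging
import cv2,numpy as np
d=imaging.get_image("wrist");np.savez("pics/w8.npz",**d)
cv2.imwrite("pics/w8.png",d["img"][...,::-1])
E
```

```text
time_s: 17.15
tcp_pos: [0.4758, -0.0613, 0.1054]
ee_rot: [[0.999, 0.015, 0.049], [-0.049, -0.004, 0.999], [0.015, -1.0, -0.003]]
wrist_force: [9.1, -0.9, 12.0]
width: 0.0293
time_s: 17.65
tcp_pos: [0.4688, -0.0595, 0.0997]
ee_rot: [[0.999, -0.001, 0.049], [-0.049, 0.0, 0.999], [-0.001, -1.0, 0.0]]
wrist_force: [0.1, -0.4, 0.0]
width: 0.0599
```

View pics/w8.png

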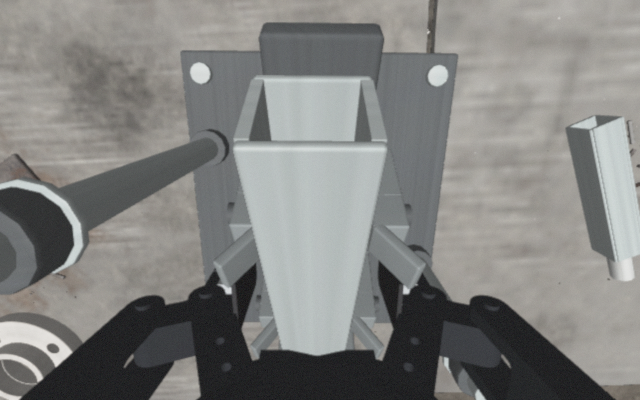

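Released, forces zero; the tube sits between the lips. Retreat straight up, moving ahead in +x slightly uphill to view it.

```bash
python3 -m jog '[0,-0.03,0,0,0.7, 0,-0.07,0,0,0.7, 0,-0.12,0,0,0.7, 0,-0.17,0,0,0.7, 0,-0.23,0,0,0.7]'; python3 -m jog '[0.03,-0.04,0,0,0.7, 0.06,-0.06,0,0,0.7, 0.1,-0.06,0,0,0.7, 0.13,-0.06,0,0,0.7, 0.13,-0.06,0,0,0.7]'
python3 - <<'E'
from workcell import imaging
import cv2,numpy as np
d=imaging.get_image("wrist");np.savez("pics/w9.npz",**d)
cv2.imwrite("pics/w9.png",cv2.resize(d["img"][0:300,170:490,::-1],None,fx=2,fy=2,interpolation=cv2.INTER_CUBIC))
E
```

```text
time_s: 18.32
tcp_pos: [0.4686, -0.0595, 0.331]
ee_rot: [[0.999, -0.002, 0.049], [-0.049, 0.001, 0.999], [-0.002, -1.0, 0.0]]
wrist_force: [1.2, -0.0, -0.1]
width: 0.0601
time_s: 18.95
tcp_pos: [0.6001, -0.0661, 0.3884]
ee_rot: [[0.999, -0.003, 0.049], [-0.049, 0.001, 0.999], [-0.003, -1.0, 0.001]]
wrist_force: [0.7, 0.1, -0.1]
width: 0.0597
```

View pics/w9.png

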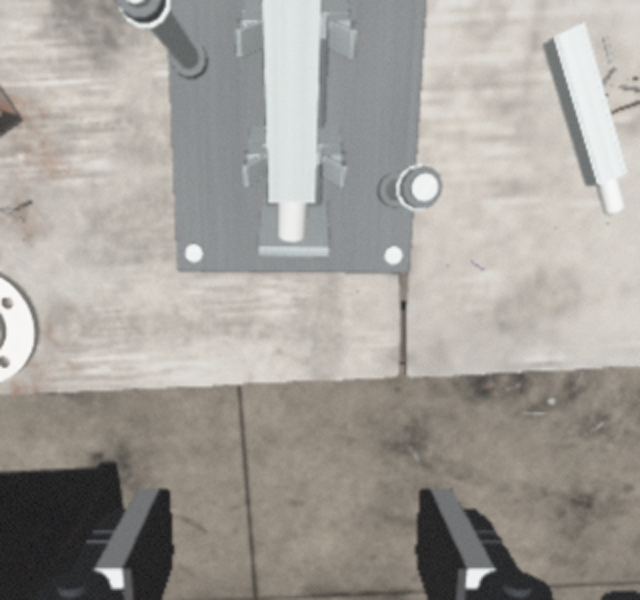

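The spigot points down-slope towards the stop: its end is at crop row ~242, the stop edge at ~247, and the square shoulder at row ~203. I'll compare with where they'd be if fully home.

Run:
```python
from h import *
d=dict(np.load("pics/w9.npz"))
O=np.array([.4705,-.0598,.125]); y=np.radians(177.1); c,s=np.cos(np.pi/6),np.sin(np.pi/6)
h=np.array([np.cos(y),np.sin(y),0]); X=c*h+s*np.array([0,0,1]); Z=-s*h+c*np.array([0,0,1])
q=lambda x,z:((proj(d,O+X*x+Z*z)-[170,0])*2).round(1)
for off in (0,.002,.004): print(off,"shoulder",q(-.055+off,.015),"spigot end top",q(-.09+off,.01))
print("stop edge",q(-.09,.013),q(-.098,.013))
im=d["img"].astype(int); col=int(291/2+170)
g=im[:,col-2:col+3].mean((1,2)); print([(2*i,int(g[i])) for i in range(94,134)])
g=im[:,col-14:col-10].mean((1,2)); print("beside spigot",[(2*i,int(g[i])) for i in range(94,134)])
```

```text
0 shoulder [292.7 200.8] spigot end top [292.7 243.1]
0.002 shoulder [292.7 198. ] spigot end top [292.7 240.6]
0.004 shoulder [292.7 195.1] spigot end top [292.7 238.1]
stop edge [292.7 245.6] [292.7 255.4]
[(188, 223), (190, 223), (192, 222), (194, 223), (196, 223), (198, 223), (200, 228), (202, 234), (204, 236), (206, 237), (208, 237), (210, 236), (212, 236), (214, 236), (216, 236), (218, 236), (220, 236), (222, 236), (224, 237), (226, 237), (228, 236), (230, 237), (232, 236), (234, 236), (236, 236), (238, 234), (240, 213), (242, 171), (244, 160), (246, 190), (248, 207), (250, 201), (252, 192), (254, 183), (256, 158), (258, 145), (260, 141), (262, 143), (264, 142), (266, 143)]
beside spigot [(188, 153), (190, 153), (192, 152), (194, 153), (196, 153), (198, 157), (200, 160), (202, 147), (204, 141), (206, 149), (208, 152), (210, 153), (212, 153), (214, 153), (216, 155), (218, 156), (220, 156), (222, 155), (224, 154), (226, 156), (228, 154), (230, 155), (232, 155), (234, 155), (236, 156), (238, 155), (240, 155), (242, 156), (244, 158), (246, 192), (248, 202), (250, 195), (252, 188), (254, 170), (256, 152), (258, 146), (260, 144), (262, 144), (264, 145), (266, 144)]
```

The shoulder agrees with home to within about 1 mm, but the spigot end looks 0–1 mm short, possibly dragged slightly when I relaxed. I'll make sure with a gentle push on the upper end along the slope, fingers shut.

```bash
python3 -m jog '[-0.05,0,0,0,0, -0.1,0,0,0,0, -0.15,0,0,0,0, -0.2,0,-0.001,0,0, -0.255,0,-0.001,0,0]'; python3 -m jog '[0,0.04,0,0,0, 0,0.08,0,0,0, 0,0.12,0,0,0, 0,0.16,0,0,0, 0,0.16,0,0,0]'
```

```text
time_s: 19.62
tcp_pos: [0.3421, -0.0541, 0.3901]
ee_rot: [[0.999, 0.0, 0.049], [-0.049, -0.0, 0.999], [0.001, -1.0, -0.0]]
wrist_force: [0.3, -0.7, 1.5]
width: -0.0
time_s: 20.25
tcp_pos: [0.3418, -0.0536, 0.2275]
ee_rot: [[0.999, -0.005, 0.049], [-0.049, 0.002, 0.999], [-0.005, -1.0, 0.002]]
wrist_force: [-0.2, 0.1, -0.2]
width: -0.0002
```

```bash
python3 -m jog '[0,0.03,0,0,0, 0,0.05,0,0,0, 0.015,0.05,0,0,0, 0.028,0.05,0,0,0, 0.028,0.05,0,0,0]'; python3 -m jog '[0.002,0.001,0,0,0, 0.004,0.002,0,0,0, 0.006,0.003,0,0,0, 0.006,0.003,0,0,0]';python3 -m jog '[0.002,0.001,0,0,0, 0.004,0.002,0,0,0, 0.006,0.003,0,0,0, 0.006,0.003,0,0,0]'
```

```text
time_s: 20.88
tcp_pos: [0.3736, -0.0563, 0.1823]
ee_rot: [[0.999, 0.002, 0.049], [-0.049, -0.001, 0.999], [0.003, -1.0, -0.001]]
wrist_force: [-0.2, -0.6, -0.5]
width: 0.0
time_s: 21.38
tcp_pos: [0.3783, -0.0562, 0.1771]
ee_rot: [[0.999, -0.0, 0.049], [-0.049, 0.0, 0.999], [-0.0, -1.0, 0.0]]
wrist_force: [-0.7, -0.2, 0.6]
width: 0.0
time_s: 21.88
tcp_pos: [0.3844, -0.0565, 0.1741]
ee_rot: [[0.999, -0.0, 0.049], [-0.049, 0.0, 0.999], [-0.0, -1.0, 0.0]]
wrist_force: [-0.6, -0.1, 1.3]
width: 0.0001
```

```bash
python3 -m jog '[0.001,0.0005,0,0,0, 0.002,0.001,0,0,0, 0.003,0.0015,0,0,0,0.003,0.0015,0,0,0]';python3 -m jog '[0.001,0.0005,0,0,0, 0.002,0.001,0,0,0,0.002,0.001,0,0,0]'
```

```text
time_s: 22.38
tcp_pos: [0.3874, -0.0566, 0.1727]
ee_rot: [[0.999, -0.0, 0.049], [-0.049, 0.0, 0.999], [-0.0, -1.0, 0.0]]
wrist_force: [-0.5, 0.4, 0.4]
width: -0.0001
time_s: 22.75
tcp_pos: [0.3894, -0.0568, 0.1717]
ee_rot: [[0.999, -0.0, 0.049], [-0.049, 0.0, 0.999], [-0.0, -1.0, 0.0]]
wrist_force: [-0.7, 0.3, -0.5]
width: -0.0
```

```bash
python3 -m jog '[0.001,0.0005,0,0,0, 0.002,0.001,0,0,0,0.002,0.001,0,0,0]';python3 -m jog '[0.001,0.0005,0,0,0, 0.002,0.001,0,0,0,0.002,0.001,0,0,0]'
```

```text
time_s: 23.12
tcp_pos: [0.3903, -0.0568, 0.1706]
ee_rot: [[0.999, -0.003, 0.049], [-0.049, 0.0, 0.999], [-0.003, -1.0, 0.0]]
wrist_force: [-6.6, -0.3, 5.1]
width: 0.0001
time_s: 23.5
tcp_pos: [0.3905, -0.0567, 0.1694]
ee_rot: [[0.999, -0.008, 0.049], [-0.049, 0.0, 0.999], [-0.008, -1.0, 0.0]]
wrist_force: [-14.5, 0.5, 11.2]
width: 0.0001
```

The tube stays put while the push rises from 6 to 14 N, far above its sliding friction, so it's on the stop. Back off and take a last look.

```bash
python3 -m jog '[-0.02,-0.01,0,0,0, -0.035,-0.04,0,0,0, -0.035,-0.09,0,0,0, -0.035,-0.15,0,0,0, -0.035,-0.21,0,0,0]'; python3 -m jog '[0.06,0,0,0,0, 0.12,0,0,0,0, 0.18,0,0,0,0, 0.225,0,0,0,0, 0.225,0,0,0,0]'
python3 - <<'E'
from workcell import imaging
import cv2,numpy as np
d=imaging.get_image("wrist");np.savez("pics/w10.npz",**d)
cv2.imwrite("pics/w10.png",d["img"][...,::-1])
E
```

```text
time_s: 24.12
tcp_pos: [0.3583, -0.0551, 0.3816]
ee_rot: [[0.999, 0.001, 0.049], [-0.049, -0.0, 0.999], [0.001, -1.0, -0.0]]
wrist_force: [1.0, -0.3, -0.5]
width: -0.0
time_s: 24.75
tcp_pos: [0.5851, -0.0663, 0.3765]
ee_rot: [[0.999, -0.004, 0.048], [-0.048, 0.001, 0.999], [-0.004, -1.0, 0.001]]
wrist_force: [-0.8, -0.8, -0.8]
width: -0.0001
```

View pics/w10.png

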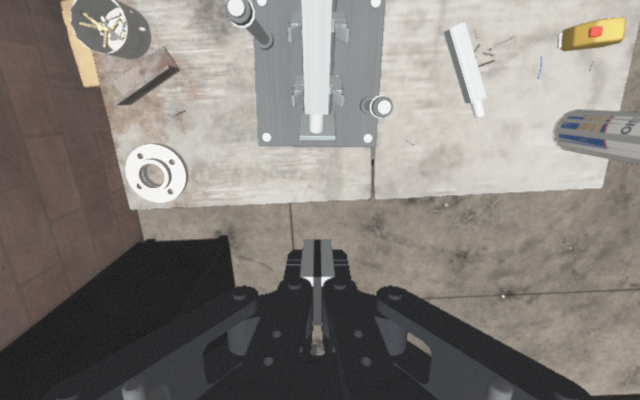

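The tube lies in both saddles with the spigot at (317,124) reaching the stop plate at (317,137). The can, tape, flange and angle offcut look undisturbed. I'll hand it in.

```bash
python3 -c "
from workcell import r,status
print(status.observe()['wrist_force']); print(r.job_done())"
```

```text
[-0.35801917 -0.60144846 -0.13211112]
the job is handed in; nothing more can be done
None
```

The stub is back in both saddles the other way round, with the spigot at the bottom against the stop plate. I let go and handed the job in at about 25 s.

**How it went:** I gripped the stub at its middle and lifted it clear of the posts. I pressed it level on a free patch of bench, finished the half turn, and lowered it so the upper saddle tilted it the other way. I then slid it onto the stop and opened the fingers. Because I relaxed the preload before letting go, I pushed the upper end with shut fingers to seat it again.

**Last checks:**
- **Against the stop:** during that last push the force rose from about 7 to 15 N while the tube stayed put.
- **Disagreement:** before that push, the square shoulder in the camera view matched fully home, but the spigot end looked about 1 mm short. I did not measure it again afterwards, only looked, and it appeared to reach the stop.
- **Forces:** the highest I read was about 73 N at the wrist, when the tube met the stop. I saw no sign of touching the posts.
- **Surroundings:** the spray can, tape, flange and angle offcut looked undisturbed in the last picture. The robot was touching nothing at hand-in.

I viewed 13 pictures in all, three over the budget.

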